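# Lock the bench slide's carriage at its stop

### The arm

A 6-joint arm with a two-finger parallel gripper is mounted at the origin on the work surface. World frame = base frame: x ahead of the robot, y to its left, z up, the work surface at z = 0. Lengths are in m, angles in degrees, forces in N, time in s.
With the tool pointing down it reaches from about 0.3 to 0.825 m from the base axis. Payload 5.4 kg.
Tool frame: the origin (TCP) lies midway between the tips of the shut fingers; the grasp point (between the pads) lies 19 mm behind it; z points along the fingers, y is the line along which they close (so a half turn about z gives the same grasp; the last joint's range is limited). The gripper opens to 92 mm and grips with 3 to 60 N. Pads are 20 mm wide; open, the fingers measure 128 mm over their backs; the gripper's body (75 mm by 189 mm) begins 69 mm behind the grasp point.
Start: joints at [62.046, 9.076, 91.501, -0, 79.423, -12.038], TCP at [0.158, 0.553, 0.215] pointing down, gripper open.
Joint ranges: [-166.64, 166.64], [-54.1, 131.32], [10.49, 154.53], [-73.88, 253.88], [9.74, 151.15], [-171.62, 171.62]. Speed limits (degrees/s): [147.25, 147.25, 180, 180, 180, 180].

### API

Orientations are given as [roll, pitch, yaw] about the fixed x, y, z axes, in that order (R = Rz(yaw) Ry(pitch) Rx(roll)).
In Python, from plant import env gives the robot as it stands.
- The arm moves only by the tool step_arm, never from a script. Its argument "rows" is a list of rows, each an object with "turn": the turn, a rotation vector about the tool's x, y, z each as a share of 180 degrees, from -1 to 1, a list of three; "delta_pos": the shift along the tool's x, y, z each as a share of 10 cm, from -1 to 1, a list of three; "jaw": the opening, from 0 (shut) to 1 (fully open). A call has 1 to 8 rows; each row is the pose to reach, as a shift and turn from the pose commanded when the call began, along the tool's axes at that moment, turning the shorter way round; what a row does not reach only later rows make up. A row lasts 1/10 s, in which the tool goes at most 50 mm and 8.59 degrees, less where a joint would pass 70% of its speed; a pose out of reach is approached as far as the arm can. A call with a number of a shift or a turn outside -1 to 1 is refused whole. A call with a gripper value outside its range is refused whole. The fingers move at their own pace and stop on an object; "newtons" is the grip in N (left out, the last holds). Time passes only in rows, so rows that repeat a pose let the fingers close. It gives the time, the measured TCP pose, the force, the opening and the grip force at its end, in the units of the state.
- env.read_state(): the state, without advancing time (a new reading comes with each control period).
- env.grab_frame(name): name is "scene" or "top" or "wrist"; returns the picture (420x560x3 uint8, red, green, blue); there is no depth.
- env.camera_params(name): a dict with "intrinsics" (3x3 intrinsics, pixels), "R" (3x3) and "t" (3): a world point X has camera coordinates R X + t; the wrist camera has in their place "hand_eye" (4x4, takes a point from camera to tool coordinates, whose origin is the TCP and whose axes are the flange's). Camera axes: x right, y down, z forward; pixel columns grow to the right and rows downward; lengths in m; the calibration is good to about 2 mm. A picture is of the moment at which its call begins: read the wrist's pose just before it. camera_params takes no time and is no camera call.
- env.finish_job(): hands the job in; it is judged then, once.
Trained networks look in the newest picture that a camera, given by its name, has taken for a name from the list of things; names that differ only in an ending like _2 or _b are one class to them, and where a whole thing is asked for, a point or a joint stands for the part that bears it (a point fixed in the world has none). Each returns a list of dicts, best first, with "p" (0 to 1); they miss things now and then, are a little off and sometimes report something else, mostly with a low value. They report only what shows in the picture. A call takes as long as a camera call. They do not tell look-alikes from the thing itself.
- env.recognise(camera, label): "rect" ([centre column, centre row, width, height] in pixels, round what is visible of it).
- env.regions_of(camera, label): "pixels" (420x560 bool, what is visible of it) and "rect" ([centre column, centre row, width, height] in pixels, round what is visible of it).
The state is a dict: "clock": time; "q": joint angles; "joint_velocities": joint speeds; "tau": joint torques, N m; "eef_pos": TCP position; "tool_rot": TCP orientation; "contact_force": force on the tool from outside, world axes, zero at the start; "ft_torque": the same for the moment, N m; "opening": finger opening in m; "grip_force": force on a finger pad.
Only numpy, scipy, OpenCV 4.12 (cv2) and the standard library are available. Lean on these libraries where they do the work, as an engineer would, in place of code of your own. Each camera call takes 0.05 s, during which the arm holds its last target. There are 200 camera calls.

### The job

Get the bench slide ready for work: draw the lock bolt's grip fully out, take the bronze casting that lies on the bed in the carriage's way and set it down in the black tray (do not drop it), slide the carriage all the way against the end stop, and then push the lock grip fully home so that the bolt closes behind the carriage. Leave the other casting, the surface gauge, the hammer and the pot of punches where they stand.

Things in the scene. Friction and masses are not known exactly. Their poses are not given: they have to be found in the camera images.
- bed: Grey slide bed, fixed, 110 (x) x 300 (y) x 30 mm, on two feet 130 mm long in x. Origin under its centre, z up; flat top at z = 30. The carriage runs along its +y. The lock bolt crosses its top at y = +25, coming in from its -x edge (the robot's side).
- stop_face (a point): Middle of the end stop's inner face, at bed y = +124 mm: a dark steel bar across the bed, 100 (x) x 24 (y) mm, 18 mm high above the bed's top.
- guide (a point): Top centre of the fixed guide that the lock bolt runs through at the bed's -x edge: 18 (x) x 42 (y) mm, its top 52 mm above the table.
- carriage (a joint): Travel of the carriage along the bed's +y, in m: 0 at the -y end, 0.174 against the end stop. It is a steel plate 80 (x) x 90 (y) x 20 mm on the bed, its centre at bed y = -95 mm + travel, with a black upright grip in the middle. It starts behind the bolt, which blocks it; it takes about 2 N to slide.
- carriage_grip (a point): A point in the middle of the carriage's black grip, 80 mm above the table; the grip is 30 (x) x 14 (y) mm and 51 to 96 mm above the table. Two aluminium jaws run along y beside it, inner faces 28 mm either way in x, tops 69 mm above the table. Axes as the bed's.
- lock (a joint): How far the lock bolt is drawn out along the bed's -x, in m: 0 fully home, 0.045 fully out. The bolt is a steel bar 12 mm wide, 14 mm high above the bed; home, its tip is at bed x = -10 mm. It passes behind the carriage with 3 mm to spare when that is at the stop, else it strikes the carriage's side. About 1.5 N to slide.
- lock_grip (a point): A point on the middle of the lock's black upright grip, 24 (x) x 16 (y) mm, 68 mm above the table; the grip spans from 44 to 84 mm above the table. At bed x = -90 mm, y = +25 mm when home; axes as the bed's.
- casting: Loose bronze casting, about 0.35 kg, that stands on the bed between the bolt and the end stop: square foot 40 x 40 x 8 mm, round upright neck 24 mm in diameter up to 64 mm, and one side branch along its +x, 34 mm above the foot's underside, 16 mm in diameter, ending at x = 40 mm in a flange 22 mm in diameter. Origin under the centre of the foot, z up.
- tray: Fixed black open tray, 150 (x) x 180 (y) x 40 mm, walls and floor 5 mm. Origin under its centre. It stands to the left or the right of the slide.
- finished: Bystander: finished bronze casting on the table beside the lock, square foot 44 mm, round body, top flange 48 mm in diameter, 68 mm high. Origin under its centre.
- gauge: Bystander: surface gauge on the table beside the lock, round dark base 50 mm in diameter and 24 mm high, thin post 150 mm high, scriber needle across it at 120 mm. Origin under its centre.
- hammer: Bystander: hammer 240 mm long lying on the plywood mat on the side away from the tray, along its own x.
- pot: Bystander: dark steel pot 64 mm in diameter, 75 mm high, with steel punches up to 112 mm high, on the plywood mat. Origin under its centre.
Things that resemble listed ones, but are neither listed nor needed, are in the scene too. What is shaped like the casting but green is not meant.

How it is judged (in metres and radians):
On the way, in this order (a step that is already met when the one before it is completed fails the run):
1. the lock grip is drawn fully out (within 5 mm of its outer stop) (value of joint lock above 0.04 m), for 0.1 s.
2. the carriage is against the end stop (within 4 mm) with the lock still out (value of joint carriage above 0.17 m and value of joint lock above 0.02 m), for 0.1 s.
At the end, for the whole second after the job is handed in: The carriage is within 4 mm of the end stop, the lock is home within 4 mm behind it, and the casting lies at rest inside the tray, down on its floor (value of joint carriage above 0.17 m and value of joint lock below 0.004 m and x of casting in the frame of tray between -0.07 and 0.07 m and y of casting in the frame of tray between -0.085 and 0.085 m and z of casting in the frame of tray below 0.035 m and linear speed of casting below 0.02 m/s); the robot touches nothing.
It fails at once if the finished casting is moved by more than 20 mm (distance of finished from where it was at the start of the episode above 0.02 m).
It fails at once if the surface gauge is moved by more than 20 mm (distance of gauge from where it was at the start of the episode above 0.02 m).
It fails at once if the hammer is moved by more than 20 mm (distance of hammer from where it was at the start of the episode above 0.02 m).
It fails at once if the punch pot is moved by more than 20 mm (distance of pot from where it was at the start of the episode above 0.02 m).
It fails at once if the casting is dropped (falls free faster than 0.9 m/s, about 40 mm) (linear speed of casting above 0.9 m/s and contact force between casting and the fingers below 0.05 N).
It also fails if it takes over 72 s, if anything falls off the work surface, if the arm or the gripper's body presses on something with over 40 N, if the wrist force passes 120 N, or if a joint passes its speed limit or range.

## Working session

There is one attempt and no reset: what is moved stays moved. The work goes in short steps, Python scripts to look and compute and a tool call to move; the robot and the scene stay as the last step left them, time stands still between calls to the robot, and variables do not carry over. Pictures are saved under pics/ and viewed, at most 12 in all, crops included, and the job is handed in when it is done.

Besides the shell and the picture viewer there is one more tool, called after "Emit:" by a JSON object that holds its "api" and its "payload", one argument or row to a line. step_arm: Moves the arm, as the interface text tells. Its arguments: {"type":"object","properties":{"rows":{"type":"array"},"newtons":{"type":"number"}},"required":["rows"]}

```bash
mkdir -p pics; ls; python3 - <<'E'
from plant import env
import cv2
s=env.read_state();print(s['clock'],s['eef_pos'],s['tool_rot'],s['opening'])
for n in('scene','top'):
    cv2.imwrite(f'pics/{n}0.png',env.grab_frame(n)[:,:,::-1])
    p=env.camera_params(n);print(n,p)
    for l in('bed','carriage','lock','guide','casting','tray','finished','gauge','hammer','pot'):
        print(l,[(round(d['p'],2),[round(v) for v in d['rect']]) for d in env.recognise(n,l)][:4])
print(env.camera_params('wrist'))
E
```

```text
pics
0.0 [0.15740458 0.55238801 0.21360454] [-1.79893308e+02 -2.21167279e-02  1.64083943e+02] 0.0919895006401337
scene {'intrinsics': array([[513.7929665 ,   0.        , 274.827282  ],
       [  0.        , 513.7929665 , 209.40317725],
       [  0.        ,   0.        ,   1.        ]]), 'R': array([[ 0.71819757,  0.69565577, -0.0159778 ],
       [ 0.56196385, -0.5934088 , -0.57624876],
       [-0.41035214,  0.40488152, -0.81711815]]), 't': array([-0.38796152, -0.29494396,  1.50988423])}
bed [(0.75, [167, 306, 103, 89]), (0.69, [286, 239, 118, 106])]
carriage [(0.85, [261, 256, 53, 53])]
lock [(0.8, [274, 209, 32, 34]), (0.67, [170, 307, 105, 84])]
guide [(0.69, [287, 239, 118, 112])]
casting [(0.92, [306, 205, 20, 26]), (0.81, [346, 252, 22, 33]), (0.76, [355, 181, 17, 30]), (0.76, [320, 286, 25, 31])]
tray [(0.65, [343, 120, 80, 71]), (0.62, [122, 283, 35, 44])]
finished [(0.94, [225, 235, 21, 32])]
gauge [(0.72, [279, 170, 16, 44])]
hammer [(0.75, [169, 306, 101, 87])]
pot [(0.59, [120, 281, 37, 46])]
top {'intrinsics': array([[416.29076616,   0.        , 275.94318946],
       [  
[... 643 characters left out ...]
 238, 18, 23]), (0.25, [278, 205, 106, 61])]
gauge [(0.61, [236, 247, 18, 20]), (0.49, [396, 219, 87, 32])]
hammer [(0.82, [392, 219, 89, 34])]
pot [(0.93, [407, 262, 33, 22])]
{'intrinsics': array([[303.63668826,   0.        , 282.70473157],
       [  0.        , 303.63668826, 206.94841691],
       [  0.        ,   0.        ,   1.        ]]), 'hand_eye': array([[ 3.45905954e-04, -9.65656573e-01, -2.59821600e-01,
         7.30095934e-02],
       [ 9.99999929e-01,  3.73299381e-04, -5.60887603e-05,
         9.96045856e-04],
       [ 1.51153722e-04, -2.59821562e-01,  9.65656633e-01,
        -1.70133504e-01],
       [ 0.00000000e+00,  0.00000000e+00,  0.00000000e+00,
         1.00000000e+00]])}
```

```bash
python3 - <<'E'
import cv2,numpy as np
a=cv2.imread('pics/scene0.png')[60:380,60:460]; cv2.imwrite('pics/s1.png',cv2.resize(a,(750,600),interpolation=3))
b=cv2.imread('pics/top0.png')[120:300,80:460]; cv2.imwrite('pics/t1.png',cv2.resize(b,(800,379),interpolation=3))
E
```

```text
(no output)
```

View pics/s1.png

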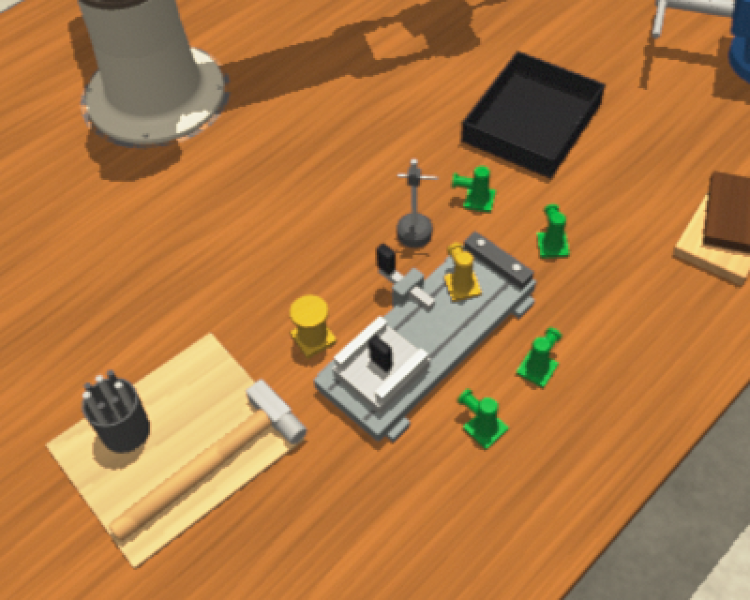

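View pics/t1.png

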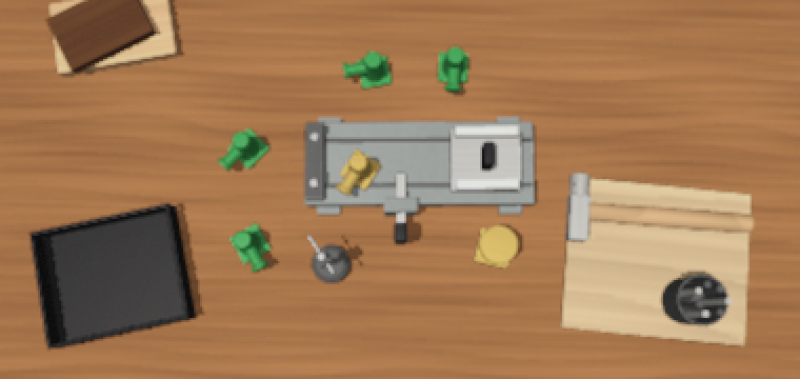

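Bronze candidate: scene px (306,205) / top px (249,203), a bronze piece on the bed between bolt and stop. The others, top (197,236), (295,154), (255,153) and (196,190), are green and off the bed, so they are not meant. The finished casting is at top (312,238), the gauge at (236,247), the tray on the left at (132,252).

```bash
cat > h.py <<'E'
from plant import env
import numpy as np,cv2
from scipy.spatial.transform import Rotation as Ro
def cam(n,s=None):
    p=env.camera_params(n);K=np.array(p['intrinsics'])
    if n!='wrist': return K,np.array(p['R']),np.array(p['t'])
    s=s or env.read_state()
    T=np.eye(4);T[:3,:3]=Ro.from_euler('xyz',s['tool_rot'],degrees=True).as_matrix();T[:3,3]=s['eef_pos']
    W=np.linalg.inv(T@np.array(p['hand_eye']));return K,W[:3,:3],W[:3,3]
def back(c,uv,z):
    K,R,t=c;C=-R.T@t;d=R.T@np.linalg.solve(K,[uv[0],uv[1],1]);return C+d*(z-C[2])/d[2]
def proj(c,X):
    K,R,t=c;x=K@(R@np.asarray(X)+t);return x[:2]/x[2]
E
python3 - <<'E'
from h import *
c=cam('top');np.set_printoptions(precision=4,suppress=True)
f=lambda u,v:(80+u/2.105,120+v/2.105)
for n,u,v,z in [('bedTL',306,122,.03),('bedTR',535,124,.03),('bedBR',534,205,.03),('bedBL',305,205,.03),('lockgrip',401,225,.084),('carrgrip',488,150,.096),('castneck',360,163,.094),('castflange',348,186,.064),('fin',498,245,.068),('gauge',332,264,.024),('gaugepost',313,238,.15)]+[('tray',*p,.04) for p in((32,234),(176,206),(198,315),(48,346))]:
    print(n,back(c,f(u,v),z)[:2])
cv2.imwrite('pics/w0.png',env.grab_frame('wrist')[:,:,::-1])
E
```

```text
bedTL [0.6715 0.1123]
bedTR [ 0.6742 -0.1895]
bedBR [ 0.5664 -0.1875]
bedBL [0.5615 0.1099]
lockgrip [ 0.5318 -0.0153]
carrgrip [ 0.6253 -0.1212]
castneck [0.6067 0.0366]
castflange [0.5822 0.0526]
fin [ 0.5104 -0.1366]
gauge [0.4861 0.0731]
gaugepost [0.5081 0.0856]
tray [0.5172 0.4548]
tray [0.5562 0.2739]
tray [0.4184 0.2385]
tray [0.3773 0.4235]
```

View pics/w0.png

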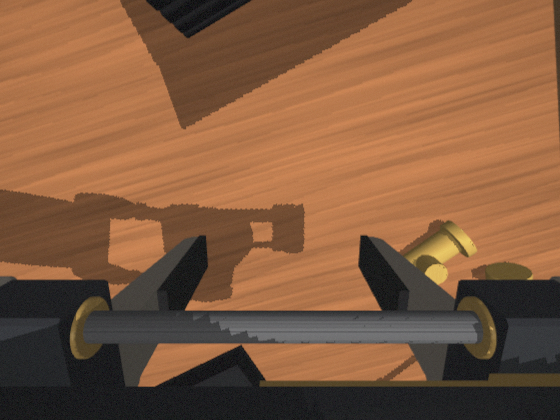

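The wrist view shows mostly bare table, with another bronze piece near (440,250). It lies off the bed, so it isn't meant. I'll move above the bed for an accurate look.

Emit:
{"api": "step_arm", "payload": {
  "rows": [
    {"turn":[0,0,0],"delta_pos":[-1,-0.73,-0.9],"jaw":1},
    {"turn":[0,0,0],"delta_pos":[-1,-0.73,-0.9],"jaw":1},
    {"turn":[0,0,0],"delta_pos":[-1,-0.73,-0.9],"jaw":1},
    {"turn":[0,0,0],"delta_pos":[-1,-0.73,-0.9],"jaw":1}
  ]
}}

```text
clock: 1.55
eef_pos: [0.2374, 0.4544, 0.3095]
tool_rot: [179.6, 0.3, 163.8]
contact_force: [-0.5, 1.5, 0.9]
opening: 0.0917
grip_force: 0.0
```

Emit:
{"api": "step_arm", "payload": {
  "rows": [
    {"turn":[0,0,0],"delta_pos":[-1,-0.73,0],"jaw":1},
    {"turn":[0,0,0],"delta_pos":[-1,-0.73,0],"jaw":1},
    {"turn":[0,0,0],"delta_pos":[-1,-0.73,0],"jaw":1}
  ]
}}

```text
clock: 1.85
eef_pos: [0.3111, 0.3558, 0.3039]
tool_rot: [-179.9, 0.0, 164.0]
contact_force: [0.8, 0.1, 0.5]
opening: 0.0921
grip_force: 0.0
```

Emit:
{"api": "step_arm", "payload": {
  "rows": [
    {"turn":[0,0,0],"delta_pos":[-1,-0.73,0],"jaw":1},
    {"turn":[0,0,0],"delta_pos":[-1,-0.73,0],"jaw":1},
    {"turn":[0,0,0],"delta_pos":[-1,-0.73,0],"jaw":1}
  ]
}}

```text
clock: 2.15
eef_pos: [0.3874, 0.2579, 0.3037]
tool_rot: [-179.9, -0.0, 163.9]
contact_force: [0.3, -0.5, 0.4]
opening: 0.0917
grip_force: 0.0
```

Emit:
{"api": "step_arm", "payload": {
  "rows": [
    {"turn":[0,0,0],"delta_pos":[-1,-0.73,0],"jaw":1},
    {"turn":[0,0,0],"delta_pos":[-1,-0.73,0],"jaw":1},
    {"turn":[0,0,0],"delta_pos":[-1,-0.73,0],"jaw":1}
  ]
}}

```text
clock: 2.45
eef_pos: [0.4637, 0.1601, 0.3036]
tool_rot: [-180.0, -0.0, 163.9]
contact_force: [-0.1, 0.5, -0.2]
opening: 0.0923
grip_force: 0.0
```

Emit:
{"api": "step_arm", "payload": {
  "rows": [
    {"turn":[0,0,0],"delta_pos":[-1,-0.73,0],"jaw":1},
    {"turn":[0,0,0],"delta_pos":[-1,-0.73,0],"jaw":1},
    {"turn":[0,0,0],"delta_pos":[-1,-0.73,0],"jaw":1}
  ]
}}

```text
clock: 2.75
eef_pos: [0.5399, 0.0624, 0.3033]
tool_rot: [-180.0, -0.1, 164.0]
contact_force: [0.2, 0.9, -0.6]
opening: 0.0918
grip_force: 0.0
```

Emit:
{"api": "step_arm", "payload": {
  "rows": [
    {"turn":[0,0,0.2],"delta_pos":[-0.85,-0.73,0],"jaw":1},
    {"turn":[0,0,0.2],"delta_pos":[-0.85,-0.73,0],"jaw":1},
    {"turn":[0,0,0.2],"delta_pos":[-0.85,-0.73,0],"jaw":1},
    {"turn":[0,0,0.2],"delta_pos":[-0.85,-0.73,0],"jaw":1},
    {"turn":[0,0,0.2],"delta_pos":[-0.85,-0.73,0],"jaw":1}
  ]
}}

```text
clock: 3.25
eef_pos: [0.6002, -0.0286, 0.3033]
tool_rot: [-180.0, -0.1, 128.0]
contact_force: [0.4, 0.7, 0.9]
opening: 0.0919
grip_force: 0.0
```

Emit:
{"api": "step_arm", "payload": {
  "rows": [
    {"turn":[0,0,0.208],"delta_pos":[0,0,0],"jaw":1},
    {"turn":[0,0,0.208],"delta_pos":[0,0,0],"jaw":1},
    {"turn":[0,0,0.208],"delta_pos":[0,0,0],"jaw":1},
    {"turn":[0,0,0.208],"delta_pos":[0,0,0],"jaw":1},
    {"turn":[0,0,0.208],"delta_pos":[0,0,0],"jaw":1},
    {"turn":[0,0,0.208],"delta_pos":[0,0,0],"jaw":1}
  ]
}}

```text
clock: 3.85
eef_pos: [0.6, -0.0277, 0.3042]
tool_rot: [-180.0, -0.0, 90.8]
contact_force: [-0.2, 0.4, -0.1]
opening: 0.0918
grip_force: 0.0
```

```bash
python3 - <<'E'
from h import *
s=env.read_state();im=env.grab_frame('wrist');print(s['clock'],s['eef_pos'],s['tool_rot'],s['q'])
cv2.imwrite('pics/w1.png',im[:,:,::-1]);np.savez('w1.npz',**{k:np.array(s[k]) for k in('eef_pos','tool_rot')})
for l in('bed','carriage','lock','casting','gauge','finished'):
    print(l,[(round(d['p'],2),[round(v) for v in d['rect']]) for d in env.recognise('wrist',l)][:3])
E
```

```text
3.85 [ 0.59997532 -0.0277036   0.30419124] [-1.79972517e+02 -2.29142909e-02  9.08388476e+01] [-1.41672052e+01  1.04424414e+01  7.99244082e+01  1.50173253e-02
  8.96656287e+01 -1.50061502e+01]
bed [(0.96, [279, 173, 132, 207])]
carriage [(0.84, [297, 240, 58, 68])]
lock [(0.55, [251, 169, 70, 16])]
casting [(0.96, [386, 136, 37, 46]), (0.86, [379, 210, 44, 27]), (0.71, [250, 168, 71, 21])]
gauge [(0.93, [197, 97, 61, 46])]
finished [(0.61, [225, 246, 37, 45])]
```

View pics/w1.png

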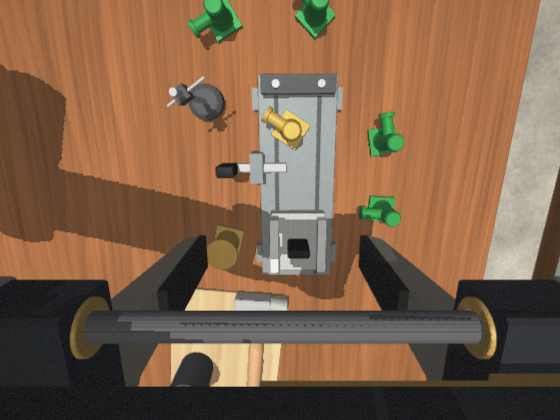

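The bronze casting on the bed is at wrist px (288,126), branch towards (267,116). The lock grip is at (226,170), the guide at (258,168), the stop's corners at (260,75)-(336,75), and the carriage grip at (298,248). I'll confirm in an enlarged crop.

```bash
python3 - <<'E'
import cv2
a=cv2.imread('pics/w1.png')[65:215,160:350]; cv2.imwrite('pics/c1.png',cv2.resize(a,(760,600),interpolation=cv2.INTER_CUBIC))
E
```

```text
(no output)
```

View pics/c1.png

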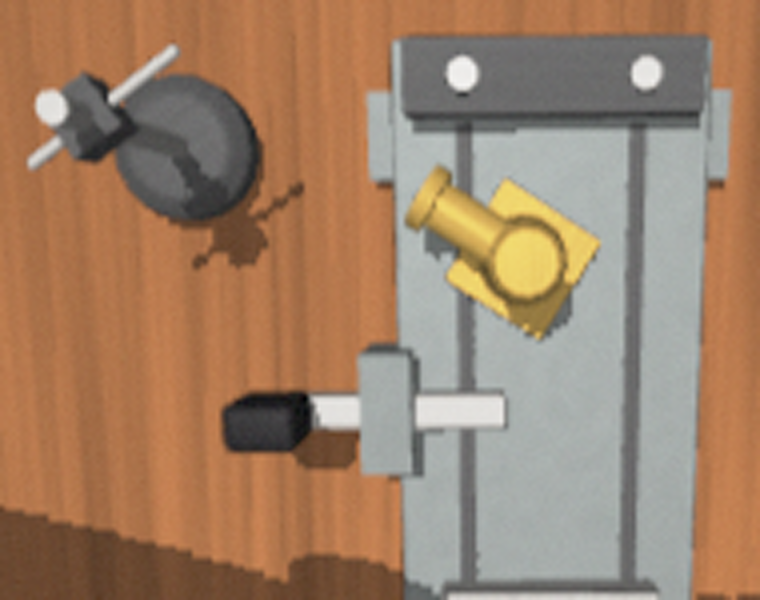

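```bash
python3 - <<'E'
from h import *
d=np.load('w1.npz');c=cam('wrist',dict(eef_pos=d['eef_pos'],tool_rot=d['tool_rot']));np.set_printoptions(precision=4,suppress=True)
B=lambda u,v,z:back(c,(160+u/4,65+v/4),z)[:2]
for n,u,v,z in [('stopBL',405,110,.048),('stopBR',699,114,.048),('stopTL',403,40,.048),('stopTR',710,38,.048),('guide',386,411,.052),('guideT',386,350,.052),('guideB',386,472,.052),('grip',261,430,.084),('bolttip',505,411,.044),('neck',527,258,.094),('footc',524,259,.038),('f1',508,180,.038),('f2',600,240,.038),('f3',540,338,.038),('f4',448,280,.038),('flange',427,197,.064),('gauge',190,148,.024),('gpost',52,107,.15),('bedL',394,60,.03),('bedL2',403,500,.03),('bedR',712,100,.03),('bedR2',690,580,.03)]: print(n,B(u,v,z))
print('carrgrip',back(c,(298,249),.096)[:2])
E
```

```text
stopBL [0.5701 0.0876]
stopBR [0.6672 0.0878]
stopTL [0.5695 0.109 ]
stopTR [0.6693 0.1111]
guide [ 0.5634 -0.0114]
guideT [0.5635 0.0096]
guideB [ 0.5632 -0.0329]
grip [ 0.5257 -0.0138]
bolttip [ 0.6049 -0.0119]
neck [0.6101 0.0415]
footc [0.6106 0.0404]
f1 [0.6046 0.0665]
f2 [0.6369 0.0472]
f3 [0.6169 0.0134]
f4 [0.5842 0.0329]
flange [0.5782 0.0597]
gauge [0.4928 0.0762]
gpost [0.4885 0.0771]
bedL [0.5651 0.1053]
bedL2 [ 0.5676 -0.0476]
bedR [0.6742 0.0941]
bedR2 [ 0.6765 -0.0769]
carrgrip [ 0.6219 -0.1136]
```

The crop confirms it: bronze, square foot on the bed, branch towards the robot and the stop, between bolt and stop. Neck and foot agree at (0.610, 0.041), with the branch at about 149.5°. The bed centre is at about (0.620, -0.037) with yaw 0.8°. Next, the lock grip at (0.526, -0.014).

Emit:
{"api": "step_arm", "payload": {
  "rows": [
    {"turn":[0,0,0],"delta_pos":[0.15,-0.74,1],"jaw":0.62},
    {"turn":[0,0,0],"delta_pos":[0.15,-0.74,1],"jaw":0.62},
    {"turn":[0,0,0],"delta_pos":[0.15,-0.74,1],"jaw":0.62},
    {"turn":[0,0,0],"delta_pos":[0.15,-0.74,1],"jaw":0.62}
  ]
}}

```text
clock: 4.6
eef_pos: [0.5222, -0.0135, 0.2008]
tool_rot: [-179.6, -0.1, 90.7]
contact_force: [0.0, -0.6, -0.3]
opening: 0.0615
grip_force: 0.0
```

Emit:
{"api": "step_arm", "payload": {
  "rows": [
    {"turn":[0,0,0],"delta_pos":[0,0,0.9],"jaw":0.62},
    {"turn":[0,0,0],"delta_pos":[0,0,0.9],"jaw":0.62},
    {"turn":[0,0,0],"delta_pos":[0,0,0.9],"jaw":0.62}
  ]
}}

```text
clock: 4.9
eef_pos: [0.5236, -0.014, 0.1109]
tool_rot: [-179.6, -0.1, 90.6]
contact_force: [-1.0, -0.5, 0.6]
opening: 0.0568
grip_force: 0.0
```

```bash
python3 - <<'E'
from h import *
s=env.read_state();print(s['clock'],s['eef_pos'],s['tool_rot'],s['opening'])
cv2.imwrite('pics/w2.png',env.grab_frame('wrist')[:,:,::-1])
E
```

```text
4.9 [ 0.52360466 -0.01402029  0.11090233] [-1.79550949e+02 -1.22151730e-01  9.06451536e+01] 0.05684064496057499
```

View pics/w2.png

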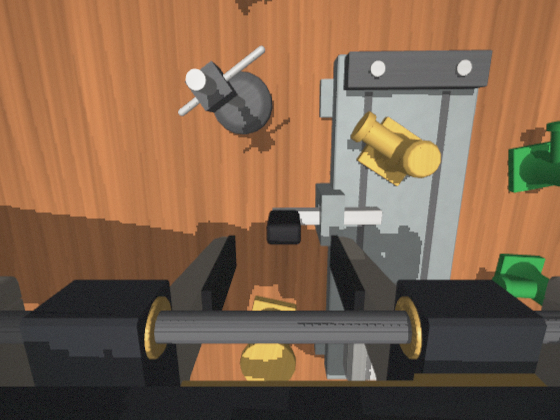

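The grip (284,232) sits centred between the fingers. Descend, close, draw out.

Emit:
{"api": "step_arm", "payload": {
  "rows": [
    {"turn":[0,0,0],"delta_pos":[0,0,0.3],"jaw":0.62},
    {"turn":[0,0,0],"delta_pos":[0,0,0.52],"jaw":0.62},
    {"turn":[0,0,0],"delta_pos":[0,0,0.52],"jaw":0.62},
    {"turn":[0,0,0],"delta_pos":[0,0,0.52],"jaw":0.1},
    {"turn":[0,0,0],"delta_pos":[0,0,0.52],"jaw":0.1},
    {"turn":[0,0,0],"delta_pos":[0,0,0.52],"jaw":0.1},
    {"turn":[0,0,0],"delta_pos":[0,0,0.52],"jaw":0.1},
    {"turn":[0,0,0],"delta_pos":[0,0,0.52],"jaw":0.1}
  ],
  "newtons": 20
}}

```text
clock: 5.75
eef_pos: [0.5264, -0.0147, 0.0635]
tool_rot: [180.0, 0.0, 90.7]
contact_force: [-1.5, 1.3, 4.3]
opening: 0.0241
grip_force: 20.0
```

Emit:
{"api": "step_arm", "payload": {
  "rows": [
    {"turn":[0,0,0],"delta_pos":[0,-0.12,0],"jaw":0.1},
    {"turn":[0,0,0],"delta_pos":[0,-0.24,0],"jaw":0.1},
    {"turn":[0,0,0],"delta_pos":[0,-0.36,0],"jaw":0.1},
    {"turn":[0,0,0],"delta_pos":[0,-0.42,0],"jaw":0.1},
    {"turn":[0,0,0],"delta_pos":[0,-0.45,0],"jaw":0.1},
    {"turn":[0,0,0],"delta_pos":[0,-0.47,0],"jaw":0.1},
    {"turn":[0,0,0],"delta_pos":[0,-0.47,0],"jaw":0.1}
  ]
}}

```text
clock: 6.45
eef_pos: [0.4853, -0.0155, 0.0636]
tool_rot: [179.1, 0.1, 90.5]
contact_force: [23.0, 1.1, -17.4]
opening: 0.0238
grip_force: 20.0
```

Lock fully out: stalled at x=0.485, 45 mm from home. Release, lift, go above the casting and turn.

Emit:
{"api": "step_arm", "payload": {
  "rows": [
    {"turn":[0,0,0],"delta_pos":[0,-0.42,0],"jaw":0.6},
    {"turn":[0,0,0],"delta_pos":[0,0.06,0],"jaw":0.6},
    {"turn":[0,0,0],"delta_pos":[0,0.06,0],"jaw":0.6},
    {"turn":[0,0,0],"delta_pos":[0,0.06,0],"jaw":0.6},
    {"turn":[0,0,0],"delta_pos":[0,0.06,-0.5],"jaw":0.6},
    {"turn":[0,0,0],"delta_pos":[0,0.06,-1],"jaw":0.6},
    {"turn":[0,0,0],"delta_pos":[0,0.06,-1],"jaw":0.6}
  ]
}}

```text
clock: 7.15
eef_pos: [0.4895, -0.0162, 0.1701]
tool_rot: [179.3, 0.2, 90.6]
contact_force: [-0.3, 1.2, -0.3]
opening: 0.0554
grip_force: 0.0
```

Emit:
{"api": "step_arm", "payload": {
  "rows": [
    {"turn":[0,0,0],"delta_pos":[0.28,0.6,-0.9],"jaw":0.75},
    {"turn":[0,0,0],"delta_pos":[0.28,0.6,-0.9],"jaw":0.75},
    {"turn":[0,0,0],"delta_pos":[0.28,0.6,-0.9],"jaw":0.75}
  ]
}}

```text
clock: 7.45
eef_pos: [0.5479, 0.0143, 0.2572]
tool_rot: [179.6, 0.1, 90.7]
contact_force: [-0.3, -0.3, 0.6]
opening: 0.0686
grip_force: 0.0
```

Emit:
{"api": "step_arm", "payload": {
  "rows": [
    {"turn":[0,0,-0.163],"delta_pos":[0.28,0.6,0],"jaw":0.75},
    {"turn":[0,0,-0.163],"delta_pos":[0.28,0.6,0],"jaw":0.75},
    {"turn":[0,0,-0.163],"delta_pos":[0.28,0.6,0],"jaw":0.75},
    {"turn":[0,0,-0.163],"delta_pos":[0.28,0.6,0],"jaw":0.75}
  ]
}}

```text
clock: 7.85
eef_pos: [0.6041, 0.0427, 0.2514]
tool_rot: [-179.9, -0.1, 120.3]
contact_force: [0.5, 0.4, 0.0]
opening: 0.0685
grip_force: 0.0
```

Emit:
{"api": "step_arm", "payload": {
  "rows": [
    {"turn":[0,0,-0.163],"delta_pos":[0,0,0],"jaw":0.75},
    {"turn":[0,0,-0.163],"delta_pos":[0,0,0],"jaw":0.75},
    {"turn":[0,0,-0.163],"delta_pos":[0,0,0],"jaw":0.75},
    {"turn":[0,0,-0.163],"delta_pos":[0,0,0],"jaw":0.75}
  ]
}}

```text
clock: 8.25
eef_pos: [0.6038, 0.0424, 0.2517]
tool_rot: [-180.0, -0.1, 149.6]
contact_force: [0.2, -0.0, -0.3]
opening: 0.0688
grip_force: 0.0
```

```bash
python3 - <<'E'
from h import *
s=env.read_state();im=env.grab_frame('wrist');print(s['clock'],s['eef_pos'],s['tool_rot'])
K,R,t=c=cam('wrist',s)
# rectify: virtual top view at heights, check predicted points
f=im[:,:,::-1].copy()
a=np.radians(149.5);n=np.array([.6103,.041])
for X,col in (([*n,.094],(255,0,0)),([*(n+.04*np.array([np.cos(a),np.sin(a)])),.064],(0,0,255)),([.485,-.0145,.084],(255,255,0)),([.62-.0,.0875,.048],(0,255,255))):
    p=proj(c,X);print(p);cv2.circle(f,tuple(int(round(v)) for v in p),3,col,1)
cv2.imwrite('pics/w3.png',f)
E
```

```text
8.25 [0.60375932 0.04235642 0.25172967] [-1.79965834e+02 -8.75893243e-02  1.49574626e+02]
[283.86787799 199.6480678 ]
[283.8841183  160.45876885]
[180.3973861  125.10894697]
[319.94938875 179.10927829]
```

View pics/w3.png

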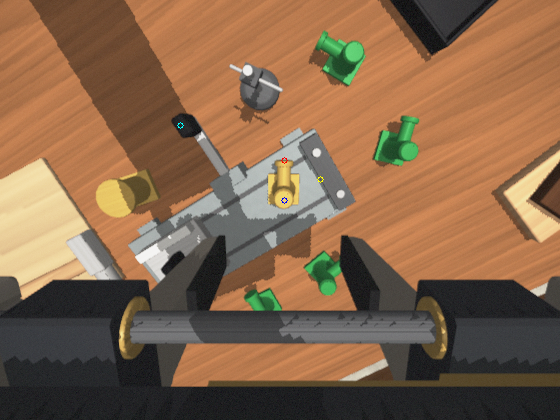

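Predictions land on the casting's neck (284,200) and flange (284,160), and the lock grip is at its out position (180,125). Descend and grasp.

Emit:
{"api": "step_arm", "payload": {
  "rows": [
    {"turn":[0,0,0],"delta_pos":[-0.06,0.02,0.3],"jaw":0.48},
    {"turn":[0,0,0],"delta_pos":[-0.06,0.02,0.6],"jaw":0.48},
    {"turn":[0,0,0],"delta_pos":[-0.06,0.02,1],"jaw":0.48},
    {"turn":[0,0,0],"delta_pos":[-0.06,0.02,1],"jaw":0.48},
    {"turn":[0,0,0],"delta_pos":[-0.06,0.02,1],"jaw":0.48}
  ]
}}

```text
clock: 8.8
eef_pos: [0.61, 0.0411, 0.1524]
tool_rot: [-180.0, -0.1, 149.3]
contact_force: [0.3, 1.0, 0.2]
opening: 0.0442
grip_force: 0.0
```

Emit:
{"api": "step_arm", "payload": {
  "rows": [
    {"turn":[0,0,0],"delta_pos":[0,0,0.4],"jaw":0.48},
    {"turn":[0,0,0],"delta_pos":[0,0,0.7],"jaw":0.48},
    {"turn":[0,0,0],"delta_pos":[0,0,0.9],"jaw":0.48},
    {"turn":[0,0,0],"delta_pos":[0,0,1],"jaw":0.48},
    {"turn":[0,0,0],"delta_pos":[0,0,1],"jaw":0.48},
    {"turn":[0,0,0],"delta_pos":[0,0,1],"jaw":0.48}
  ]
}}

```text
clock: 9.4
eef_pos: [0.6122, 0.0408, 0.0549]
tool_rot: [179.9, 0.2, 149.3]
contact_force: [0.7, 0.6, 0.3]
opening: 0.0438
grip_force: 0.0
```

Emit:
{"api": "step_arm", "payload": {
  "rows": [
    {"turn":[0,0,0],"delta_pos":[0,0,0],"jaw":0.1},
    {"turn":[0,0,0],"delta_pos":[0,0,0],"jaw":0.1},
    {"turn":[0,0,0],"delta_pos":[0,0,0],"jaw":0.1},
    {"turn":[0,0,0],"delta_pos":[0,0,0],"jaw":0.1},
    {"turn":[0,0,0],"delta_pos":[0,0,0],"jaw":0.1}
  ],
  "newtons": 35
}}

```text
clock: 9.9
eef_pos: [0.611, 0.0402, 0.0538]
tool_rot: [-180.0, 0.1, 149.3]
contact_force: [-2.4, -2.9, 6.2]
opening: 0.023
grip_force: 35.0
```

Emit:
{"api": "step_arm", "payload": {
  "rows": [
    {"turn":[0,0,0],"delta_pos":[0,0,-0.1],"jaw":0.1},
    {"turn":[0,0,0],"delta_pos":[0,0,-0.3],"jaw":0.1},
    {"turn":[0,0,0],"delta_pos":[0,0,-0.6],"jaw":0.1},
    {"turn":[0,0,0],"delta_pos":[0,0,-0.9],"jaw":0.1},
    {"turn":[0,0,0],"delta_pos":[0,0,-1],"jaw":0.1},
    {"turn":[0,0,0],"delta_pos":[0,0,-1],"jaw":0.1}
  ]
}}

```text
clock: 10.5
eef_pos: [0.6114, 0.0412, 0.1539]
tool_rot: [179.9, 0.1, 149.3]
contact_force: [-0.3, 0.6, -5.0]
opening: 0.0231
grip_force: 35.0
```

Emit:
{"api": "step_arm", "payload": {
  "rows": [
    {"turn":[0,0,0],"delta_pos":[0,0,-0.3],"jaw":0.1},
    {"turn":[0,0,0],"delta_pos":[0,0,-0.6],"jaw":0.1},
    {"turn":[0,0,0],"delta_pos":[0,0,-0.9],"jaw":0.1},
    {"turn":[0,0,0],"delta_pos":[0,0,-1],"jaw":0.1}
  ]
}}

```text
clock: 10.9
eef_pos: [0.6113, 0.0411, 0.2539]
tool_rot: [179.9, 0.1, 149.3]
contact_force: [0.8, -0.1, -3.9]
opening: 0.023
grip_force: 35.0
```

Emit:
{"api": "step_arm", "payload": {
  "rows": [
    {"turn":[0,0,0],"delta_pos":[0.2,0.13,0],"jaw":0.1},
    {"turn":[0,0,0],"delta_pos":[0.5,0.35,0],"jaw":0.1},
    {"turn":[0,0,0],"delta_pos":[0.8,0.53,0],"jaw":0.1},
    {"turn":[0,0,0],"delta_pos":[0.93,0.63,0],"jaw":0.1}
  ]
}}

```text
clock: 11.3
eef_pos: [0.5601, 0.1449, 0.2495]
tool_rot: [-179.9, -0.3, 149.4]
contact_force: [0.2, 0.2, -4.8]
opening: 0.0228
grip_force: 35.0
```

Emit:
{"api": "step_arm", "payload": {
  "rows": [
    {"turn":[0,0,0],"delta_pos":[0.2,0.13,0],"jaw":0.1},
    {"turn":[0,0,0],"delta_pos":[0.5,0.35,0],"jaw":0.1},
    {"turn":[0,0,0],"delta_pos":[0.8,0.53,0],"jaw":0.1},
    {"turn":[0,0,0],"delta_pos":[0.93,0.63,0],"jaw":0.1}
  ]
}}

```text
clock: 11.7
eef_pos: [0.5129, 0.246, 0.2505]
tool_rot: [-179.9, -0.2, 149.4]
contact_force: [0.0, -0.9, -5.0]
opening: 0.0233
grip_force: 35.0
```

Emit:
{"api": "step_arm", "payload": {
  "rows": [
    {"turn":[0,0,0],"delta_pos":[0.2,0.13,0],"jaw":0.1},
    {"turn":[0,0,0],"delta_pos":[0.5,0.35,0],"jaw":0.1},
    {"turn":[0,0,0],"delta_pos":[0.8,0.53,0],"jaw":0.1},
    {"turn":[0,0,0],"delta_pos":[0.93,0.63,0],"jaw":0.1},
    {"turn":[0,0,0],"delta_pos":[0.93,0.63,0],"jaw":0.1}
  ]
}}

```text
clock: 12.2
eef_pos: [0.4663, 0.3469, 0.2514]
tool_rot: [-179.9, -0.0, 149.5]
contact_force: [0.2, -0.7, -3.9]
opening: 0.0229
grip_force: 35.0
```

```bash
python3 - <<'E'
from h import *
s=env.read_state();im=env.grab_frame('wrist');print(s['clock'],s['eef_pos'],s['tool_rot'],s['opening'])
f=im[:,:,::-1].copy();c=cam('wrist',s)
for x,y in((.5172,.4548),(.5562,.2739),(.4184,.2385),(.3773,.4235),(.467,.348)):
    p=proj(c,[x,y,.04]);cv2.circle(f,tuple(int(round(v)) for v in p),3,(0,0,255),1)
cv2.imwrite('pics/w4.png',f)
E
```

```text
12.2 [0.46626207 0.34694033 0.25135399] [-1.79919820e+02 -3.99875035e-02  1.49463856e+02] 0.022932787743883166
```

View pics/w4.png

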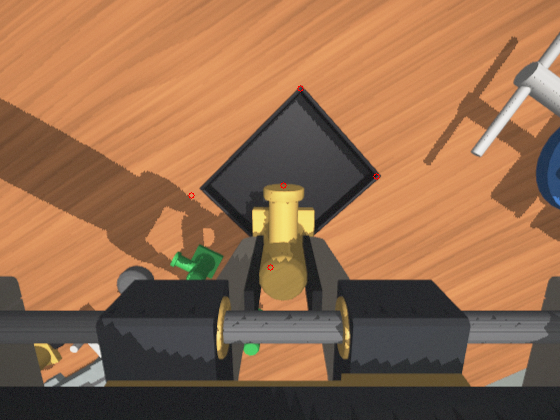

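The casting hangs over the tray's middle. One of my corner marks was ~12 px off, but the margin stays above 30 mm. Lower it.

Emit:
{"api": "step_arm", "payload": {
  "rows": [
    {"turn":[0,0,0],"delta_pos":[0,0,0.2],"jaw":0.1},
    {"turn":[0,0,0],"delta_pos":[0,0,0.5],"jaw":0.1},
    {"turn":[0,0,0],"delta_pos":[0,0,0.8],"jaw":0.1},
    {"turn":[0,0,0],"delta_pos":[0,0,1],"jaw":0.1}
  ]
}}

```text
clock: 12.65
eef_pos: [0.467, 0.3435, 0.1496]
tool_rot: [-179.8, -0.1, 149.2]
contact_force: [0.4, 0.4, -4.9]
opening: 0.0236
grip_force: 35.0
```

Emit:
{"api": "step_arm", "payload": {
  "rows": [
    {"turn":[0,0,0],"delta_pos":[0,0,0.3],"jaw":0.1},
    {"turn":[0,0,0],"delta_pos":[0,0,0.6],"jaw":0.1},
    {"turn":[0,0,0],"delta_pos":[0,0,0.9],"jaw":0.1},
    {"turn":[0,0,0],"delta_pos":[0,0,1],"jaw":0.1},
    {"turn":[0,0,0],"delta_pos":[0,0,1],"jaw":0.1},
    {"turn":[0,0,0],"delta_pos":[0,0,1],"jaw":0.1}
  ]
}}

```text
clock: 13.25
eef_pos: [0.4685, 0.3458, 0.054]
tool_rot: [179.9, 0.1, 149.3]
contact_force: [0.5, 0.6, -3.7]
opening: 0.023
grip_force: 35.0
```

Emit:
{"api": "step_arm", "payload": {
  "rows": [
    {"turn":[0,0,0],"delta_pos":[0,0,0.1],"jaw":0.1},
    {"turn":[0,0,0],"delta_pos":[0,0,0.18],"jaw":0.1},
    {"turn":[0,0,0],"delta_pos":[0,0,0.22],"jaw":0.1},
    {"turn":[0,0,0],"delta_pos":[0,0,0.24],"jaw":0.1},
    {"turn":[0,0,0],"delta_pos":[0,0,0.24],"jaw":0.1}
  ]
}}

```text
clock: 13.75
eef_pos: [0.4671, 0.346, 0.0288]
tool_rot: [180.0, 0.0, 149.3]
contact_force: [-1.3, -0.5, -2.2]
opening: 0.023
grip_force: 35.0
```

Emit:
{"api": "step_arm", "payload": {
  "rows": [
    {"turn":[0,0,0],"delta_pos":[0,0,0.01],"jaw":0.1},
    {"turn":[0,0,0],"delta_pos":[0,0,0.02],"jaw":0.1},
    {"turn":[0,0,0],"delta_pos":[0,0,0.02],"jaw":0.1}
  ]
}}

```text
clock: 14.05
eef_pos: [0.4671, 0.3461, 0.0288]
tool_rot: [-180.0, -0.0, 149.4]
contact_force: [-7.9, -4.0, 11.7]
opening: 0.023
grip_force: 35.0
```

Emit:
{"api": "step_arm", "payload": {
  "rows": [
    {"turn":[0,0,0],"delta_pos":[0,0,0.02],"jaw":0.45},
    {"turn":[0,0,0],"delta_pos":[0,0,0.02],"jaw":0.45},
    {"turn":[0,0,0],"delta_pos":[0,0,0.02],"jaw":0.45},
    {"turn":[0,0,0],"delta_pos":[0,0,0.02],"jaw":0.45}
  ]
}}

```text
clock: 14.45
eef_pos: [0.4673, 0.346, 0.0247]
tool_rot: [180.0, 0.0, 149.3]
contact_force: [0.1, -0.1, 0.0]
opening: 0.0414
grip_force: 0.0
```

Emit:
{"api": "step_arm", "payload": {
  "rows": [
    {"turn":[0,0,0],"delta_pos":[0,0,-0.3],"jaw":0.45},
    {"turn":[0,0,0],"delta_pos":[0,0,-0.7],"jaw":0.45},
    {"turn":[0,0,0],"delta_pos":[0,0,-1],"jaw":0.45}
  ]
}}

```text
clock: 14.75
eef_pos: [0.4676, 0.3462, 0.1267]
tool_rot: [179.9, 0.1, 149.3]
contact_force: [1.3, 0.2, 0.3]
opening: 0.0415
grip_force: 0.0
```

Emit:
{"api": "step_arm", "payload": {
  "rows": [
    {"turn":[0,0,0],"delta_pos":[0,0,-0.5],"jaw":0.45},
    {"turn":[0,0,0],"delta_pos":[0,0,-1],"jaw":0.45},
    {"turn":[0,0,0],"delta_pos":[0,0,-1],"jaw":0.45}
  ]
}}

```text
clock: 15.05
eef_pos: [0.4712, 0.348, 0.2337]
tool_rot: [179.3, 0.5, 149.3]
contact_force: [0.9, 0.1, 0.3]
opening: 0.0413
grip_force: 0.0
```

Emit:
{"api": "step_arm", "payload": {
  "rows": [
    {"turn":[0,0,0],"delta_pos":[-0.92,-0.79,0],"jaw":0.5},
    {"turn":[0,0,0],"delta_pos":[-0.92,-0.79,0],"jaw":0.5},
    {"turn":[0,0,0],"delta_pos":[-0.92,-0.79,0],"jaw":0.5}
  ]
}}

```text
clock: 15.35
eef_pos: [0.5068, 0.228, 0.2242]
tool_rot: [-180.0, 0.1, 149.2]
contact_force: [1.0, 0.8, 0.2]
opening: 0.0461
grip_force: 0.0
```

Emit:
{"api": "step_arm", "payload": {
  "rows": [
    {"turn":[0,0,0],"delta_pos":[-0.92,-0.79,0],"jaw":0.5},
    {"turn":[0,0,0],"delta_pos":[-0.92,-0.79,0],"jaw":0.5},
    {"turn":[0,0,0],"delta_pos":[-0.92,-0.79,0],"jaw":0.5}
  ]
}}

```text
clock: 15.65
eef_pos: [0.5456, 0.1125, 0.2242]
tool_rot: [-180.0, 0.0, 149.1]
contact_force: [0.1, 0.6, 0.8]
opening: 0.046
grip_force: 0.0
```

Emit:
{"api": "step_arm", "payload": {
  "rows": [
    {"turn":[0,0,0],"delta_pos":[-0.92,-0.79,0],"jaw":0.5},
    {"turn":[0,0,0],"delta_pos":[-0.92,-0.79,0],"jaw":0.5},
    {"turn":[0,0,0],"delta_pos":[-0.92,-0.79,0],"jaw":0.5}
  ]
}}

```text
clock: 15.95
eef_pos: [0.5843, -0.0027, 0.224]
tool_rot: [-180.0, 0.0, 149.1]
contact_force: [-0.1, -0.3, -1.0]
opening: 0.0461
grip_force: 0.0
```

Emit:
{"api": "step_arm", "payload": {
  "rows": [
    {"turn":[0,0,-0.175],"delta_pos":[-0.92,-0.79,0],"jaw":0.5},
    {"turn":[0,0,-0.175],"delta_pos":[-0.92,-0.79,0],"jaw":0.5},
    {"turn":[0,0,-0.175],"delta_pos":[-0.92,-0.79,0],"jaw":0.5},
    {"turn":[0,0,-0.175],"delta_pos":[-0.92,-0.79,0],"jaw":0.5},
    {"turn":[0,0,-0.175],"delta_pos":[-0.92,-0.79,0],"jaw":0.5}
  ]
}}

```text
clock: 16.45
eef_pos: [0.6222, -0.1145, 0.2237]
tool_rot: [180.0, -0.0, -179.3]
contact_force: [0.2, -0.2, 0.7]
opening: 0.0456
grip_force: 0.0
```

```bash
python3 - <<'E'
from h import *
s=env.read_state();im=env.grab_frame('wrist');print(s['clock'],s['eef_pos'],s['tool_rot'],s['opening'])
f=im[:,:,::-1].copy();c=cam('wrist',s)
for X in([.6215,-.1136,.096],[.485,-.0145,.084]):
    p=proj(c,X);print(p);cv2.circle(f,tuple(int(round(v)) for v in p),3,(0,0,255),1)
cv2.imwrite('pics/w5.png',f)
t=env.grab_frame('top');cv2.imwrite('pics/t5.png',cv2.resize(t[200:300,90:180,::-1],None,fx=5,fy=5))
r=env.recognise('top','casting');print([(round(d['p'],2),[round(v) for v in d['rect']],back(cam('top'),d['rect'][:2],.04)[:2]) for d in r])
E
```

```text
16.45 [ 0.62223757 -0.11452049  0.22373896] [ 1.79975333e+02 -3.99293529e-02 -1.79252789e+02] 0.0456215576014935
[282.64718985 199.25047107]
[390.92347286  55.19208144]
[(0.62, [195, 192, 23, 22], array([0.62811281, 0.19141065])), (0.61, [256, 154, 21, 16], array([0.73981805, 0.02973628])), (0.54, [135, 253, 25, 23], array([0.46037371, 0.34484128])), (0.52, [200, 238, 12, 16], array([0.50284824, 0.17321795])), (0.51, [311, 198, 34, 25], array([ 0.61637043, -0.124847  ]))]
```

View pics/w5.png

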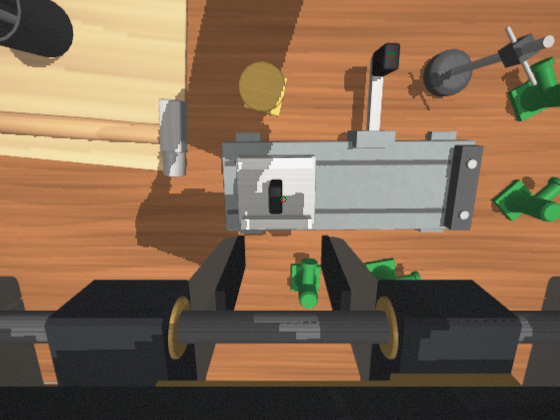

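Grip top at (276,197), back-projecting to about (0.620, -0.120). The lock is still out, and the casting is in the tray near (0.460, 0.345). Descend on the carriage grip and close.

Emit:
{"api": "step_arm", "payload": {
  "rows": [
    {"turn":[0,0,0],"delta_pos":[0.02,-0.06,0.4],"jaw":0.45},
    {"turn":[0,0,0],"delta_pos":[0.02,-0.06,0.8],"jaw":0.45},
    {"turn":[0,0,0],"delta_pos":[0.02,-0.06,1],"jaw":0.45},
    {"turn":[0,0,0],"delta_pos":[0.02,-0.06,1],"jaw":0.45}
  ]
}}

```text
clock: 17.0
eef_pos: [0.6176, -0.1179, 0.1205]
tool_rot: [179.8, -0.4, -179.2]
contact_force: [-0.3, 0.2, -0.3]
opening: 0.0412
grip_force: 0.0
```

Emit:
{"api": "step_arm", "payload": {
  "rows": [
    {"turn":[0,0,0],"delta_pos":[0,0,0.3],"jaw":0.45},
    {"turn":[0,0,0],"delta_pos":[0,0,0.5],"jaw":0.45},
    {"turn":[0,0,0],"delta_pos":[0,0,0.6],"jaw":0.45},
    {"turn":[0,0,0],"delta_pos":[0,0,0.6],"jaw":0.45}
  ]
}}

```text
clock: 17.4
eef_pos: [0.6202, -0.1192, 0.0645]
tool_rot: [180.0, -0.0, -179.2]
contact_force: [0.3, -0.0, 0.2]
opening: 0.0412
grip_force: 0.0
```

Emit:
{"api": "step_arm", "payload": {
  "rows": [
    {"turn":[0,0,0],"delta_pos":[0,0,0],"jaw":0.05},
    {"turn":[0,0,0],"delta_pos":[0,0,0],"jaw":0.05},
    {"turn":[0,0,0],"delta_pos":[0,0,0],"jaw":0.05},
    {"turn":[0,0,0],"delta_pos":[0,0,0],"jaw":0.05},
    {"turn":[0,0,0],"delta_pos":[0,0,0],"jaw":0.05}
  ],
  "newtons": 20
}}

```text
clock: 17.9
eef_pos: [0.6213, -0.1203, 0.0659]
tool_rot: [-179.9, 0.1, -179.2]
contact_force: [-0.3, -1.6, 4.5]
opening: 0.0141
grip_force: 20.0
```

Emit:
{"api": "step_arm", "payload": {
  "rows": [
    {"turn":[0,0,0],"delta_pos":[0,0.12,0],"jaw":0.05},
    {"turn":[0,0,0],"delta_pos":[0,0.3,0],"jaw":0.05},
    {"turn":[0,0,0],"delta_pos":[0,0.5,0],"jaw":0.05},
    {"turn":[0,0,0],"delta_pos":[0,0.7,0],"jaw":0.05},
    {"turn":[0,0,0],"delta_pos":[0,0.87,0],"jaw":0.05},
    {"turn":[0,0,0],"delta_pos":[0,0.95,0],"jaw":0.05}
  ]
}}

```text
clock: 18.5
eef_pos: [0.6194, -0.0234, 0.0659]
tool_rot: [-180.0, 0.1, -179.1]
contact_force: [-2.3, -2.9, 6.5]
opening: 0.0139
grip_force: 20.0
```

Emit:
{"api": "step_arm", "payload": {
  "rows": [
    {"turn":[0,0,0],"delta_pos":[0,0.15,0],"jaw":0.05},
    {"turn":[0,0,0],"delta_pos":[0,0.3,0],"jaw":0.05},
    {"turn":[0,0,0],"delta_pos":[0,0.45,0],"jaw":0.05},
    {"turn":[0,0,0],"delta_pos":[0,0.56,0],"jaw":0.05},
    {"turn":[0,0,0],"delta_pos":[0,0.63,0],"jaw":0.05},
    {"turn":[0,0,0],"delta_pos":[0,0.67,0],"jaw":0.05},
    {"turn":[0,0,0],"delta_pos":[0,0.69,0],"jaw":0.05},
    {"turn":[0,0,0],"delta_pos":[0,0.69,0],"jaw":0.05}
  ]
}}

```text
clock: 19.3
eef_pos: [0.618, 0.042, 0.0659]
tool_rot: [-179.7, -0.0, -179.1]
contact_force: [-3.7, -10.9, 8.5]
opening: 0.0141
grip_force: 20.0
```

Emit:
{"api": "step_arm", "payload": {
  "rows": [
    {"turn":[0,0,0],"delta_pos":[0,0.02,0],"jaw":0.05},
    {"turn":[0,0,0],"delta_pos":[0,0.04,0],"jaw":0.05},
    {"turn":[0,0,0],"delta_pos":[0,0.04,0],"jaw":0.05}
  ]
}}

```text
clock: 19.6
eef_pos: [0.6181, 0.0421, 0.0659]
tool_rot: [-179.4, -0.0, -179.2]
contact_force: [-5.2, -21.6, 7.5]
opening: 0.014
grip_force: 20.0
```

Carriage is at the stop (force rises with no motion). Release, lift, turn, move over the lock grip.

Emit:
{"api": "step_arm", "payload": {
  "rows": [
    {"turn":[0,0,0],"delta_pos":[0,0,0],"jaw":0.45},
    {"turn":[0,0,0],"delta_pos":[0,-0.03,0],"jaw":0.45},
    {"turn":[0,0,0],"delta_pos":[0,-0.06,0],"jaw":0.45},
    {"turn":[0,0,0],"delta_pos":[0,-0.07,0],"jaw":0.45},
    {"turn":[0,0,0],"delta_pos":[0,-0.07,-0.4],"jaw":0.45},
    {"turn":[0,0,0],"delta_pos":[0,-0.07,-0.8],"jaw":0.45},
    {"turn":[0,0,0],"delta_pos":[0,-0.07,-0.8],"jaw":0.45}
  ]
}}

```text
clock: 20.3
eef_pos: [0.6221, 0.0414, 0.1513]
tool_rot: [-179.9, 0.7, -179.1]
contact_force: [0.6, 0.5, 0.9]
opening: 0.0412
grip_force: 0.0
```

Emit:
{"api": "step_arm", "payload": {
  "rows": [
    {"turn":[0,0,0],"delta_pos":[0,0,-0.8],"jaw":0.6},
    {"turn":[0,0,0],"delta_pos":[0,0,-0.8],"jaw":0.6},
    {"turn":[0,0,0],"delta_pos":[0,0,-0.8],"jaw":0.6}
  ]
}}

```text
clock: 20.6
eef_pos: [0.6208, 0.0415, 0.23]
tool_rot: [-179.9, 0.5, -179.1]
contact_force: [0.5, 0.1, 0.2]
opening: 0.0553
grip_force: 0.0
```

Emit:
{"api": "step_arm", "payload": {
  "rows": [
    {"turn":[0,0,0],"delta_pos":[0.66,-0.57,0],"jaw":0.6},
    {"turn":[0,0,0],"delta_pos":[0.66,-0.57,0],"jaw":0.6},
    {"turn":[0,0,0],"delta_pos":[0.66,-0.57,0],"jaw":0.6}
  ]
}}

```text
clock: 20.9
eef_pos: [0.5496, -0.018, 0.2222]
tool_rot: [180.0, -0.3, -179.3]
contact_force: [0.6, 0.8, 0.5]
opening: 0.0551
grip_force: 0.0
```

Emit:
{"api": "step_arm", "payload": {
  "rows": [
    {"turn":[0,0,0.25],"delta_pos":[0.66,0,0],"jaw":0.6},
    {"turn":[0,0,0.25],"delta_pos":[0.66,0,0],"jaw":0.6},
    {"turn":[0,0,0.25],"delta_pos":[0.66,0,0],"jaw":0.6},
    {"turn":[0,0,0.25],"delta_pos":[0.66,0,0],"jaw":0.6},
    {"turn":[0,0,0.25],"delta_pos":[0.66,0,0],"jaw":0.6},
    {"turn":[0,0,0.25],"delta_pos":[0.66,0,0],"jaw":0.6}
  ]
}}

```text
clock: 21.5
eef_pos: [0.4869, -0.0168, 0.2235]
tool_rot: [-180.0, -0.1, 135.6]
contact_force: [-0.2, -0.3, 0.8]
opening: 0.0548
grip_force: 0.0
```

Emit:
{"api": "step_arm", "payload": {
  "rows": [
    {"turn":[0,0,0.25],"delta_pos":[0,0,0],"jaw":0.6},
    {"turn":[0,0,0.25],"delta_pos":[0,0,0],"jaw":0.6},
    {"turn":[0,0,0.25],"delta_pos":[0,0,0],"jaw":0.6},
    {"turn":[0,0,0.25],"delta_pos":[0,0,0],"jaw":0.6},
    {"turn":[0,0,0.25],"delta_pos":[0,0,0],"jaw":0.6},
    {"turn":[0,0,0.25],"delta_pos":[0,0,0],"jaw":0.6}
  ]
}}

```text
clock: 22.1
eef_pos: [0.4869, -0.0167, 0.2234]
tool_rot: [-179.9, -0.1, 90.6]
contact_force: [0.3, 0.3, 0.9]
opening: 0.0549
grip_force: 0.0
```

```bash
python3 - <<'E'
from h import *
s=env.read_state();im=env.grab_frame('wrist');print(s['clock'],s['eef_pos'],s['tool_rot'],s['opening'])
f=im[:,:,::-1].copy();c=cam('wrist',s)
for X in([.485,-.0145,.084],[.619,.042,.096]):
    p=proj(c,X);print(p);cv2.circle(f,tuple(int(round(v)) for v in p),3,(0,0,255),1)
cv2.imwrite('pics/w6.png',f)
E
```

```text
22.1 [ 0.48692096 -0.01674213  0.22339034] [-1.79924994e+02 -6.13159400e-02  9.06308139e+01] 0.054872205960274326
[280.7762508  196.35017965]
[420.80606816 143.4000767 ]
```

View pics/w6.png

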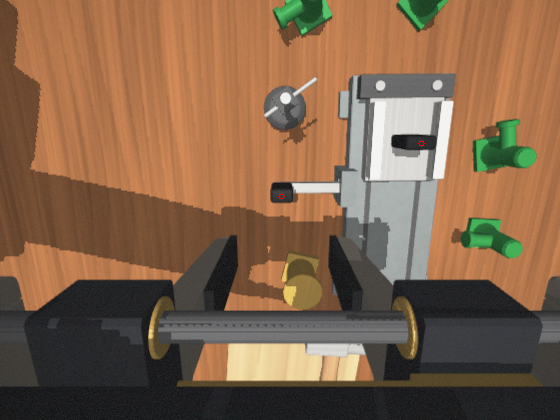

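Carriage is against the stop, lock grip at (281,193) between the fingers. Descend and close.

Emit:
{"api": "step_arm", "payload": {
  "rows": [
    {"turn":[0,0,0],"delta_pos":[0.02,-0.01,0.4],"jaw":0.6},
    {"turn":[0,0,0],"delta_pos":[0.02,-0.01,0.8],"jaw":0.6},
    {"turn":[0,0,0],"delta_pos":[0.02,-0.01,1],"jaw":0.6},
    {"turn":[0,0,0],"delta_pos":[0.02,-0.01,1],"jaw":0.6}
  ]
}}

```text
clock: 22.55
eef_pos: [0.4829, -0.0142, 0.1204]
tool_rot: [-179.5, -0.2, 90.9]
contact_force: [0.0, 0.6, -0.2]
opening: 0.0552
grip_force: 0.0
```

Emit:
{"api": "step_arm", "payload": {
  "rows": [
    {"turn":[0,0,0],"delta_pos":[0,0,0.3],"jaw":0.6},
    {"turn":[0,0,0],"delta_pos":[0,0,0.6],"jaw":0.6},
    {"turn":[0,0,0],"delta_pos":[0,0,0.6],"jaw":0.6},
    {"turn":[0,0,0],"delta_pos":[0,0,0.6],"jaw":0.1},
    {"turn":[0,0,0],"delta_pos":[0,0,0.6],"jaw":0.1},
    {"turn":[0,0,0],"delta_pos":[0,0,0.6],"jaw":0.1},
    {"turn":[0,0,0],"delta_pos":[0,0,0.6],"jaw":0.1},
    {"turn":[0,0,0],"delta_pos":[0,0,0.6],"jaw":0.1}
  ]
}}

```text
clock: 23.35
eef_pos: [0.4865, -0.0158, 0.0657]
tool_rot: [179.9, 0.0, 90.8]
contact_force: [-1.4, -0.0, 6.1]
opening: 0.0239
grip_force: 20.0
```

Emit:
{"api": "step_arm", "payload": {
  "rows": [
    {"turn":[0,0,0],"delta_pos":[0,0.1,0],"jaw":0.1},
    {"turn":[0,0,0],"delta_pos":[0,0.2,0],"jaw":0.1},
    {"turn":[0,0,0],"delta_pos":[0,0.3,0],"jaw":0.1},
    {"turn":[0,0,0],"delta_pos":[0,0.37,0],"jaw":0.1},
    {"turn":[0,0,0],"delta_pos":[0,0.42,0],"jaw":0.1},
    {"turn":[0,0,0],"delta_pos":[0,0.45,0],"jaw":0.1},
    {"turn":[0,0,0],"delta_pos":[0,0.48,0],"jaw":0.1},
    {"turn":[0,0,0],"delta_pos":[0,0.48,0],"jaw":0.1}
  ]
}}

```text
clock: 24.15
eef_pos: [0.5303, -0.0149, 0.0653]
tool_rot: [-179.4, -0.0, 90.9]
contact_force: [-17.5, -0.9, 20.0]
opening: 0.0238
grip_force: 20.0
```

Emit:
{"api": "step_arm", "payload": {
  "rows": [
    {"turn":[0,0,0],"delta_pos":[0,0.02,0],"jaw":0.1},
    {"turn":[0,0,0],"delta_pos":[0,0.03,0],"jaw":0.1},
    {"turn":[0,0,0],"delta_pos":[0,0.03,0],"jaw":0.1}
  ]
}}

```text
clock: 24.45
eef_pos: [0.5304, -0.0148, 0.0651]
tool_rot: [-179.0, -0.0, 90.9]
contact_force: [-26.2, -0.9, 27.8]
opening: 0.0236
grip_force: 20.0
```

Emit:
{"api": "step_arm", "payload": {
  "rows": [
    {"turn":[0,0,0],"delta_pos":[0,0,0],"jaw":0.55},
    {"turn":[0,0,0],"delta_pos":[0,-0.03,0],"jaw":0.55},
    {"turn":[0,0,0],"delta_pos":[0,-0.06,0],"jaw":0.55},
    {"turn":[0,0,0],"delta_pos":[0,-0.06,0],"jaw":0.55},
    {"turn":[0,0,0],"delta_pos":[0,-0.06,-0.4],"jaw":0.55},
    {"turn":[0,0,0],"delta_pos":[0,-0.06,-0.8],"jaw":0.55},
    {"turn":[0,0,0],"delta_pos":[0,-0.06,-1],"jaw":0.55}
  ]
}}

```text
clock: 25.15
eef_pos: [0.5328, -0.0153, 0.1683]
tool_rot: [179.7, 0.1, 90.8]
contact_force: [0.4, -0.6, -0.1]
opening: 0.0506
grip_force: 0.0
```

Emit:
{"api": "step_arm", "payload": {
  "rows": [
    {"turn":[0,0,0],"delta_pos":[-0.3,0,-0.5],"jaw":0.55},
    {"turn":[0,0,0],"delta_pos":[-0.3,0,-1],"jaw":0.55},
    {"turn":[0,0,0],"delta_pos":[-0.3,0,-1],"jaw":0.55},
    {"turn":[0,0,0],"delta_pos":[-0.3,0,-1],"jaw":0.55}
  ]
}}

```text
clock: 25.55
eef_pos: [0.5327, -0.0454, 0.2669]
tool_rot: [179.7, 0.1, 90.8]
contact_force: [-0.8, 1.1, -0.4]
opening: 0.0503
grip_force: 0.0
```

```bash
python3 - <<'E'
from h import *
s=env.read_state();im=env.grab_frame('wrist');t=env.grab_frame('top');print(s['clock'],s['eef_pos'],s['tool_rot'],s['contact_force'])
f=im[:,:,::-1].copy();c=cam('wrist',s)
for X in([.530,-.0145,.084],[.610,-.0115,.044],[.619,.042,.096]):
    p=proj(c,X);cv2.circle(f,tuple(int(round(v)) for v in p),3,(0,0,255),1)
g=cv2.resize(t[120:300,90:330,::-1],(400,300));o=np.vstack([cv2.resize(f[:280],(560,280)),np.zeros((300,560,3),np.uint8)]);o[280:,:400]=g
cv2.imwrite('pics/w7.png',o)
E
```

```text
25.55 [ 0.53267228 -0.04544284  0.26685168] [1.79726471e+02 8.40676208e-02 9.08052141e+01] [-0.84305671  1.10425733 -0.37548319]
```

View pics/w7.png

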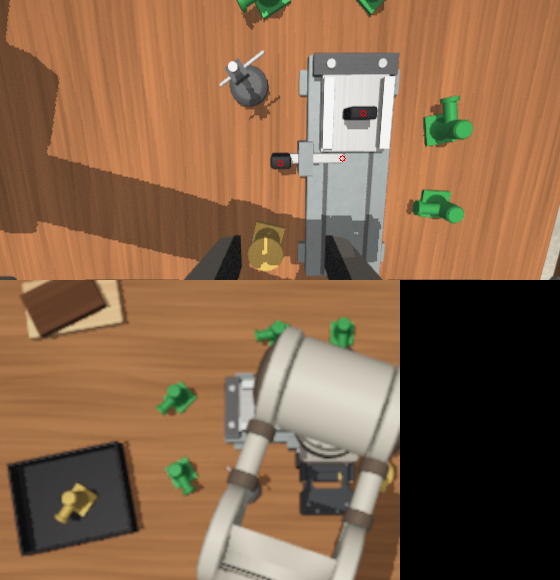

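The bolt tip is at its home position (342,158) behind the carriage, the carriage is against the stop, and the casting stands in the tray. Handing in.

```bash
python3 -c "
from plant import env
print(env.finish_job())"
```

```text
the job is handed in; nothing more can be done
None
```

I've handed the job in at about 25.6 s. The lock was drawn out, the bronze casting set down in the tray, the carriage slid against the end stop and the bolt pushed home behind it. The final pictures and force readings agree with that, but no verdict came back.

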